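Push a slat home in the sloping gauge and stamp it

ROBOT

A 6-joint arm with a two-finger parallel gripper is mounted at the origin on the work surface. World frame = base frame: x ahead of the robot, y to its left, z up, the work surface at z = 0. Lengths are in m, angles in rad, forces in N, time in s.
With the tool pointing down it reaches from about 0.35 to 0.975 m from the base axis. Payload 4.9 kg.
Tool frame: the origin (TCP) lies at the very end of the fingers, on their centre line; the grasp point (between the pads) lies 19 mm behind it (grasp_offset is the distance from the TCP to the grasp point, in m); x points along the fingers, y is the direction in which the jaws open and shut, and the axes are right-handed (so a half turn about x gives the same grasp; the last joint's range is limited). The gripper opens to 85 mm and grips with 20 to 120 N. Pads are 22 mm wide; open, the fingers measure 114 mm over their backs; the gripper's body (76 mm by 85 mm) begins 54 mm behind the grasp point. The pads swing forward as they close: fully open they stand 13 mm farther back than shut.
Start: joints at [-1.373, 0.053, 1.613, -0, 1.476, -0.119], TCP at [0.195, -0.594, 0.231] pointing down, gripper open.
Joint ranges: [-3.01, 3.01], [-1.01, 2.22], [0.06, 2.58], [-1.02, 4.17], [0.09, 2.62], [-3.14, 3.14]. Speed limits (rad/s): [2.57, 2.57, 3.14, 3.14, 3.14, 3.14].

INTERFACE

Orientations are given as a rotation vector (axis times angle).
In Python, from station import get_obs, get_image, camera_model, finish_job, grasp_offset gives the robot as it stands.
- The arm moves only by the shell command python3 -m crank 'ROWS' [OPENING] [FORCE]. ROWS is JSON, a list that holds one entry, the list of rows, each a list of 4 numbers: the shift along the world's x, y, z in m, then the turn about the world's z in degrees. In form: [[[dx, dy, dz, turn], ...]]. A call has 1 to 5 rows; each row is the pose to reach, as a shift and turn from the pose commanded when the call began; what a row does not reach only later rows make up. A row lasts 1/12 s, in which the tool goes at most 41.7 mm and 7.16 degrees, less where a joint would pass 70% of its speed; a pose out of reach is approached as far as the arm can. A call with a gripper value outside its range is refused whole. OPENING is the opening, from 0 (shut) to 1 (fully open), set as the call begins (- or left out, the last holds). The fingers move at their own pace and stop on an object; FORCE is the grip in N (left out, the last holds). Time passes only in rows, so rows that repeat a pose let the fingers close. It gives the time, the measured TCP pose, the force and the opening at its end, in the units of the state.
- get_obs(): the state, without advancing time (a new reading comes with each control period).
- get_image(name): name is "side" or "top"; returns (picture, depth): 420x560x3 uint8, red, green, blue; 420x560 float32, m along the optical axis (not along the pixel's ray), 0 where there is no reading.
- camera_model(name): a dict with "fx", "fy", "cx", "cy" (pixels), "xyz" and "attitude" of the camera in the world. Camera axes: x right, y down, z forward; pixel columns grow to the right and rows downward; lengths in m; the calibration is good to about 2 mm. A picture is of the moment at which its call begins. camera_model takes no time and is no camera call.
- finish_job(): hands the job in, once; it reports no verdict.
The state is a dict: "t": time; "q": joint angles; "dq": joint speeds; "effort": joint torques, N m; "tool_pos": TCP position; "tool_rot": TCP orientation; "contact_force": force on the tool from outside, world axes, zero at the start; "wrist_torque": the same for the moment, N m; "opening": finger opening in m.
Only numpy, scipy, OpenCV 4.12 (cv2) and the standard library are available. Lean on these libraries where they do the work, as an engineer would, in place of code of your own. Each camera call takes 0.05 s, during which the arm holds its last target.

TASK

Take the long green slat from the bench, slide it lengthwise into the sloping slot of the gauge and push it fully home against the hidden stop, then let go of it. Then, with the slat fully home, press the gauge's black stamp cap through its soft first stop and right down to its stiffer second stop, and let it spring back up. Leave the slat in place and the other things on the bench where they are.

Things in the scene. Friction and masses are not known exactly. Their poses are not given: they have to be found in the camera images.
- jig: Fixed aluminium and grey gauge with a sloping blind slot. Origin: on the table straight below the slot mouth's centre; z up; jig x is level and points out of the mouth, away from the blind end (yaw varies). Base plate 135 x 85 x 10 mm, from 3.5 mm ahead of the origin to 131 mm behind. Out of the mouth the slot runs along (cos35, 0, sin35) degrees in jig axes: push in down and towards jig -x.
- mouth (a point): Centre of the slot mouth, 105 mm above the table, axes as the jig's. Slot 33 mm wide (jig y), 23 mm high, walls 8 mm, with a flared lip reaching 10 mm out. Sprung balls in the side walls 22 mm inside resist 5 to 8 N as its end passes, then drag 2 to 7 N, so it cannot slide by itself. The hidden stop is 70 to 95 mm inside the mouth, different each time; there the slat goes no further.
- cap_top (a point): Centre of the top face of the stamp's round black cap (38 mm across, 12 mm thick) on top of the gauge. At rest it lies 50 mm inside the mouth, measured along the slot, and 76 mm from the slot's centre line, square to the slot. It is pressed square to the slot: along (sin35, 0, -cos35) in jig axes. It stands on a round steel post 42 mm across.
- feeler (a joint): A soft feeler pin (0.4 to 0.7 N spring) standing 6 mm out of the face of the hidden stop: 0 free, about 0.006 m when the slat's end lies against the stop itself. It tells nothing until the last 6 mm of the slide. The ball drag holds the slat against it.
- stamp_cap (a joint): Soft first travel of the stamp cap: 0 up, 0.008 m at the first stop (1.5 to 3.5 N spring).
- stamp_core (a joint): Stiffer second travel of the stamp, 0 up, 0.005 m at the second, final stop (needs 8 N to start, 12 N at the end). Total travel of the cap is both added, 13 mm. Both spring back when released.
- slat: The green-painted wooden slat to be stamped, a plain bar 180 mm long (its x), 30 mm wide (y), 20 mm thick (z), 40 to 85 g, lying flat on the table. Both ends are alike. Origin: centre of its underside. It goes into the slot lengthwise, its 30 mm width along jig y.
- slat_mid (a point): Middle of the slat, 10 mm above its underside, axes as the slat's.
- stub: Bystander, to be left alone: a shorter, thicker green batten offcut, 110 x 42 x 26 mm, too big for the slot. Origin: centre of its underside.
- tape: Bystander, to be left alone: an empty cardboard tape core lying flat, 92 mm across, 28 mm high. Origin: centre of its underside.
- tub: Bystander, to be left alone: an open paper tub, 68 mm across, 75 mm high, upright. Origin: centre of its underside.
- jar: Bystander, to be left alone: a closed grey jar, 68 mm across, 90 mm high, upright. Origin: centre of its underside.
- marker: Bystander, to be left alone: a square-bodied marker pen lying flat, 140 mm long, 17 mm thick. Origin: centre of its underside.
- driver: Bystander, to be left alone: a screwdriver lying flat. Origin: centre of its underside.
Not all that is in view belongs to the job. Of the things that look like the jig, take the one that is farthest from the robot's base at the start.

How it is judged:
On the way, in this order (a step that is already met when the one before it is completed fails the run):
1. the slat is fully home in the slot, against the hidden stop, and let go of (value of joint feeler above 0.0035 m and distance between slat_mid and mouth below 0.027 m and y of slat_mid in the frame of jig between -0.004 and 0.004 m and contact force between the fingers and slat below 0.2 N), for 0.2 s.
2. with the slat home, the stamp is pressed through its first stop to its second stop (value of joint feeler above 0.0035 m and distance between slat_mid and mouth below 0.027 m and y of slat_mid in the frame of jig between -0.004 and 0.004 m and value of joint stamp_cap above 0.0065 m and value of joint stamp_core above 0.0038 m), for 0.05 s.
At the end, for the whole second after the job is handed in: The slat rests in the slot within 2.5 mm of the hidden stop (feeler in over 3.5 of its 6 mm), its middle within 27 mm of the mouth and 4 mm sideways; the stamp has sprung back (first travel under 1.5 mm, second under 1 mm); every bystander is within 30 mm of where it was (value of joint feeler above 0.0035 m and distance between slat_mid and mouth below 0.027 m and y of slat_mid in the frame of jig between -0.004 and 0.004 m and value of joint stamp_cap below 0.0015 m and value of joint stamp_core below 0.001 m and linear speed of slat below 0.01 m/s); the robot touches nothing.
It fails at once if the stamp is pressed past its first stop while the slat is not home (value of joint stamp_core above 0.002 m and not (value of joint feeler above 0.0035 m and distance between slat_mid and mouth below 0.027 m and y of slat_mid in the frame of jig between -0.004 and 0.004 m)).
It fails at once if a bystander is moved by more than 30 mm (distance of any of stub, tape, tub, jar, marker, driver from where it was at the start of the episode above 0.03 m).
It also fails if it takes over 48 s, if anything falls off the work surface, if the arm or the gripper's body presses on something with over 40 N, if the wrist force passes 120 N, or if a joint passes its speed limit or range.

## Working session

There is one attempt and no reset: what is moved stays moved. The work goes in short steps, Python scripts to look and compute and a shell command to move; the robot and the scene stay as the last step left them, time stands still between calls to the robot, and variables do not carry over. Pictures are saved under pics/ and viewed, and the job is handed in when it is done.

```bash
ls; mkdir -p pics; python3 - <<'E'
from station import *
import cv2,numpy as np
for n in("side","top"):
    p,d=get_image(n); np.savez(f"pics/{n}0.npz",p=p,d=d); cv2.imwrite(f"pics/{n}0.png",cv2.resize(p[:,:,::-1],(784,588)))
    print(camera_model(n))
print(get_obs(),grasp_offset)
E
```

```text
pics
{'fx': 458.3631095426284, 'fy': 458.3631095426284, 'cx': 276.8990949559996, 'cy': 212.61531868413653, 'xyz': array([-0.05633454,  0.58898903,  0.71950477]), 'attitude': array([-0.97818611,  2.35250382, -1.15718397])}
{'fx': 436.3381633388559, 'fy': 436.3381633388559, 'cx': 285.0751701266017, 'cy': 208.73738911171208, 'xyz': array([0.32779776, 0.01371559, 1.17836282]), 'attitude': array([-2.151861  ,  2.10917597, -0.18842018])}
{'t': 0.1, 'q': array([-1.37300428e+00,  5.33162393e-02,  1.61415633e+00,  3.00843379e-05,
        1.47604407e+00, -1.18983889e-01]), 'dq': array([-0.00027051, -0.00177881, -0.00330665,  0.00142697, -0.00093718,
       -0.00154847]), 'effort': array([-3.71713668e-04, -3.94905889e+01, -3.71364391e+01, -1.70572357e-04,
        3.96185103e-03, -2.26719187e-06]), 'tool_pos': array([ 0.19459458, -0.59332953,  0.23017045]), 'tool_rot': array([ 2.05110799,  0.32961749, -2.05120327]), 'contact_force': array([-0.13315004,  0.17028565,  0.40779694]), 'wrist_torque': array([-0.00797443,  0.04146528, -0.05484381]), 'opening': 0.08523351512153293} 0.0187
```

View pics/side0.png

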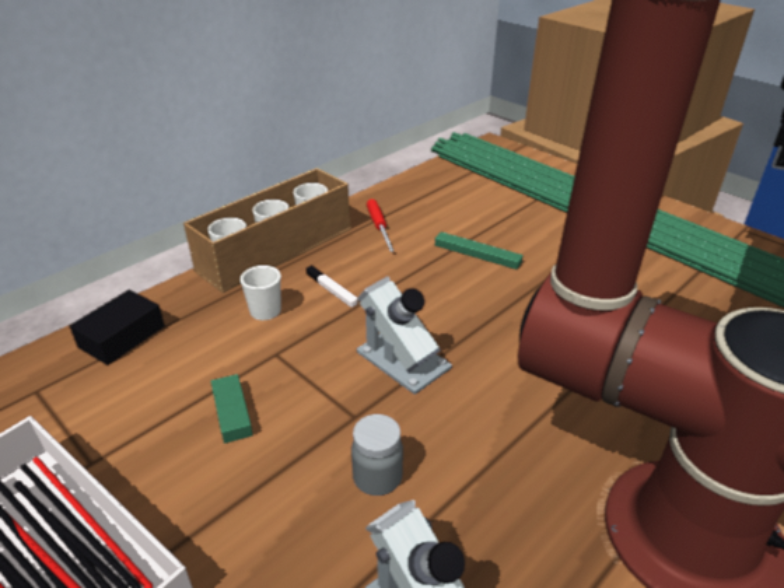

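View pics/top0.png

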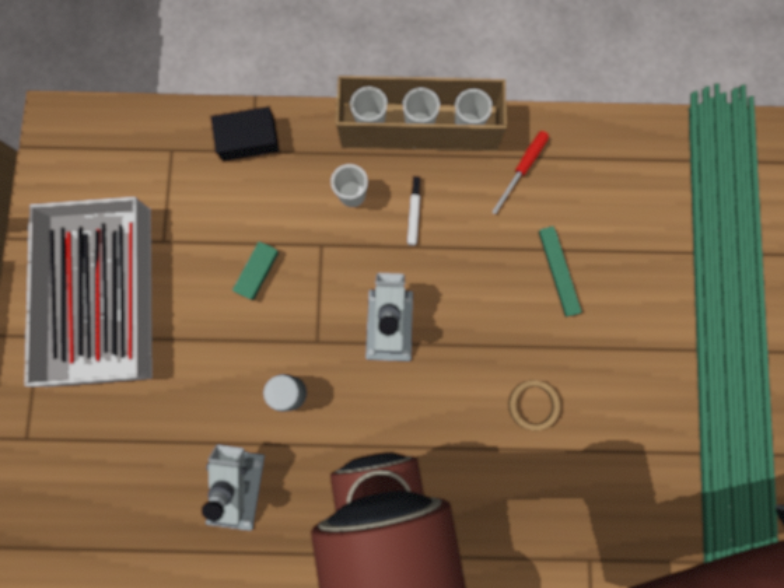

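```bash
cat > h.py <<'E'
import numpy as np,cv2
from scipy.spatial.transform import Rotation as R
from station import *
def pt(n,u,v,d):
    c=camera_model(n); r=np.array([(u-c['cx'])/c['fx'],(v-c['cy'])/c['fy'],1.0])
    return np.array(c['xyz'])+R.from_rotvec(c['attitude']).apply(r*d)
def ray(n,u,v,z):
    c=camera_model(n); r=R.from_rotvec(c['attitude']).apply([(u-c['cx'])/c['fx'],(v-c['cy'])/c['fy'],1.0])
    o=np.array(c['xyz']); return o+r*(z-o[2])/r[2]
def proj(n,P):
    c=camera_model(n); p=R.from_rotvec(c['attitude']).inv().apply(np.array(P)-c['xyz'])
    return c['cx']+c['fx']*p[0]/p[2], c['cy']+c['fy']*p[1]/p[2]
def green(p):
    h=cv2.cvtColor(p,cv2.COLOR_RGB2HSV); return cv2.inRange(h,(60,90,40),(95,255,255))
E
python3 - <<'E'
from h import *
t=np.load("pics/top0.npz"); s=np.load("pics/side0.npz")
for n,f in(("top",t),("side",s)):
  m=green(f['p'])
  for c in cv2.findContours(m,0,2)[0]:
    if cv2.contourArea(c)<150: continue
    r=cv2.minAreaRect(c); b=cv2.boxPoints(r); w=[ray(n,u,v,0.02) for u,v in b]
    print(n,np.round(r[0]),cv2.contourArea(c),np.round(np.mean(w,0),4),[round(float(np.linalg.norm(w[i]-w[i-1])),3) for i in range(4)],[round(float(np.degrees(np.arctan2(*(w[i]-w[i-1])[1::-1]))),1) for i in (1,2)])
a=cv2.resize(t['p'][185:270,245:315],None,fx=5.5,fy=5.5,interpolation=cv2.INTER_CUBIC)
b=cv2.resize(s['p'][190:285,245:330],None,fx=4.6,fy=4.6,interpolation=cv2.INTER_CUBIC)
H=max(a.shape[0],b.shape[0]); C=np.zeros((H,a.shape[1]+b.shape[1],3),np.uint8); C[:a.shape[0],:a.shape[1]]=a; C[:b.shape[0],a.shape[1]:]=b
print(C.shape);cv2.imwrite("pics/crop.png",C[:,:,::-1])
a=cv2.resize(t['p'][150:240,370:430],None,fx=5,fy=5); cv2.imwrite("pics/crops.png",a[:,:,::-1])
E
```

```text
top [182. 193.] 517.5 [0.5711 0.2929 0.02  ] [0.041, 0.105, 0.041, 0.105] [-24.2, -117.0]
top [400. 194.] 578.5 [ 0.5815 -0.2956  0.02  ] [0.174, 0.029, 0.174, 0.028] [-70.8, -164.1]
top [523. 230.] 15265.5 [ 0.5189 -0.6266  0.02  ] [0.917, 0.15, 0.92, 0.131] [-86.7, 177.0]
side [165. 291.] 802.0 [0.5681 0.2969 0.02  ] [0.126, 0.042, 0.127, 0.038] [-113.2, 155.5]
side [341. 178.] 505.5 [ 0.577  -0.2859  0.02  ] [0.174, 0.049, 0.18, 0.046] [-56.8, -164.2]
side [515. 183.] 2818.5 [ 0.2357 -0.6058  0.02  ] [0.265, 0.177, 0.295, 0.15] [-73.3, 175.8]
side [360. 119.] 2122.5 [ 0.778  -0.6194  0.02  ] [0.393, 0.207, 0.443, 0.162] [-57.5, 177.7]
(468, 776, 3)
```

View pics/crop.png

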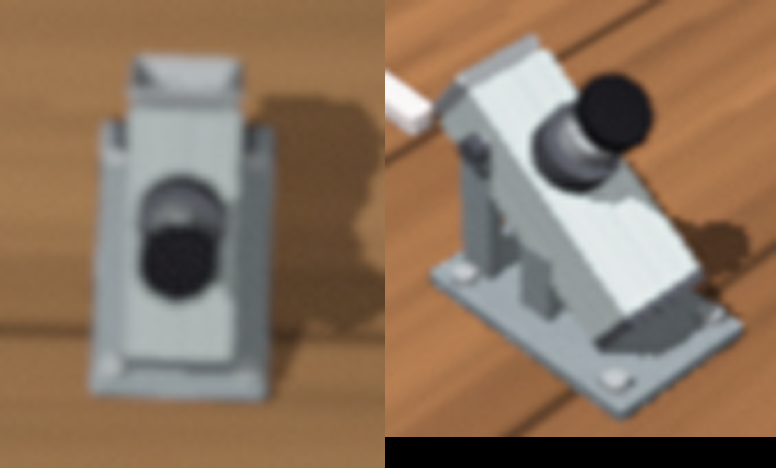

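View pics/crops.png

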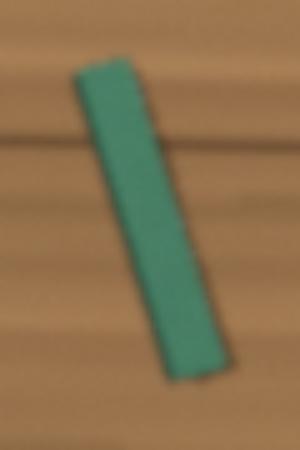

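```bash
python3 - <<'E'
from h import *
t=np.load("pics/top0.npz"); s=np.load("pics/side0.npz")
m=green(t['p']); m[:, :370]=0; m[:,430:]=0; m[240:]=0
v,u=np.nonzero(m)
P=np.array([ray("top",a,b,0.02)[:2] for a,b in zip(u,v)]); c=P.mean(0); w,V=np.linalg.eigh(np.cov((P-c).T)); print("slat",c,np.degrees(np.arctan2(V[1,1],V[0,1])), np.ptp((P-c)@V,axis=0))
f=lambda x,y:(x/5.5+245-.4,y/5.5+185-.4)
q=[ray("top",*f(*k),0.01) for k in((90,392),(268,398),(103,125),(272,125))]
print(np.round(q,4)); mid=(q[0]+q[1])/2; fr=(q[2]+q[3])/2
for a,b in((0,2),(1,3)): e=q[b]-q[a]; print("long",np.degrees(np.arctan2(e[1],e[0])),np.linalg.norm(e))
e=q[0]-q[1]; print("short",np.degrees(np.arctan2(e[1],e[0]))-90,np.linalg.norm(e))
print("back mid",mid)
for n,sl in(("top",(slice(215,245),slice(262,295))),("side",(slice(200,232),slice(275,312)))):
  f_=t if n=="top" else s
  g=(f_['p'].max(2)<60).astype(np.uint8); k=np.zeros_like(g);k[sl]=g[sl]
  mm=cv2.moments(k,True); u,v=mm['m10']/mm['m00'],mm['m01']/mm['m00']; print(n,u,v,mm['m00'])
  d=np.median(f_['d'][k>0]); print(" depth",pt(n,u,v,d)," ray",ray(n,u,v,.1386))
# depth of slat, lip
print("lip",[np.round(ray("top",*f(*k),z),4) for k,z in(((133,55),.125),((242,58),.125),((132,105),.12),((243,107),.12))])
E
```

```text
slat [ 0.58055274 -0.29573284] -163.80251560289557 [0.02860334 0.17303577]
[[ 0.4053  0.0758  0.01  ]
 [ 0.4041 -0.0106  0.01  ]
 [ 0.537   0.0732  0.01  ]
 [ 0.5387 -0.0103  0.01  ]]
long -1.1154388576982077 0.13169253578861745
long 0.10030240471252956 0.13454234549009372
short -0.7793771580835056 0.08638210502951434
back mid [0.40472199 0.0326174  0.01      ]
top 277.2116788321168 231.7007299270073 137.0
 depth [0.45511911 0.03170441 0.13990521]  ray [0.45527914 0.03172702 0.1386    ]
side 293.34934497816596 215.7816593886463 229.0
 depth [0.45193785 0.03855052 0.13556808]  ray [0.44929879 0.04140851 0.1386    ]
lip [array([0.5485, 0.0548, 0.125 ]), array([0.5482, 0.006 , 0.125 ]), array([0.5267, 0.0549, 0.12  ]), array([0.5268, 0.0051, 0.12  ])]
```

```bash
python3 - <<'E'
from h import *
o=get_obs(); M=R.from_rotvec(o['tool_rot']).as_matrix(); print(M.round(4)); y=M[:,1]
print("tool y ang",np.degrees(np.arctan2(y[1],y[0])))
a=np.radians(16.2); g=np.array([.5805,-.2955])+.055*np.array([np.cos(a),np.sin(a)]); print(g, g-o['tool_pos'][:2],o['tool_pos'])
E
```

```text
[[-3.000e-04  3.115e-01 -9.502e-01]
 [ 1.900e-03 -9.502e-01 -3.115e-01]
 [-1.000e+00 -1.900e-03 -3.000e-04]]
tool y ang -71.85022627563937
[ 0.63331615 -0.28015549] [0.43872157 0.31317404] [ 0.19459458 -0.59332953  0.23017045]
```

```bash
python3 -m crank '[[[0.032,0.023,0,-2],[0.064,0.046,0,-2],[0.096,0.069,0,-2],[0.128,0.092,0,-2],[0.16,0.115,0,-2]]]' 1; python3 -m crank '[[[0.032,0.023,0,0],[0.064,0.046,0,0],[0.096,0.069,0,0],[0.128,0.092,0,0],[0.16,0.115,0,0]]]'; python3 -m crank '[[[0.032,0.022,0,0],[0.064,0.044,0,0],[0.096,0.066,0,0],[0.119,0.083,0,0],[0.119,0.083,0,0]]]'
```

```text
t: 0.52
tool_pos: [0.3557, -0.4774, 0.2307]
tool_rot: [2.071, 0.294, -2.071]
contact_force: [0.8, -0.3, 0.7]
opening: 0.0857
t: 0.93
tool_pos: [0.5158, -0.3622, 0.2307]
tool_rot: [2.07, 0.294, -2.071]
contact_force: [0.2, -0.8, 0.4]
opening: 0.0856
t: 1.35
tool_pos: [0.6369, -0.2768, 0.2301]
tool_rot: [2.069, 0.301, -2.068]
contact_force: [-0.3, 0.5, -0.8]
opening: 0.0855
```

```bash
python3 -m crank '[[[0,-0.002,-0.04,0],[0,-0.002,-0.08,0],[0,-0.002,-0.12,0],[0,-0.002,-0.15,0],[0,-0.002,-0.15,0]]]'; python3 - <<'E'
from h import *
p,d=get_image("top"); cv2.imwrite("pics/a.png",cv2.resize(p[130:270,320:480],None,fx=4,fy=4)[:,:,::-1])
y=R.from_rotvec(get_obs()['tool_rot']).as_matrix()[:,1];print(np.degrees(np.arctan2(y[1],y[0])),get_obs()['tool_pos'])
E
```

```text
t: 1.77
tool_pos: [0.6277, -0.2801, 0.0712]
tool_rot: [2.061, 0.305, -2.089]
contact_force: [-1.5, 0.3, -2.8]
opening: 0.0853
-73.87256565507967 [ 0.62996093 -0.28128571  0.07569993]
```

View pics/a.png

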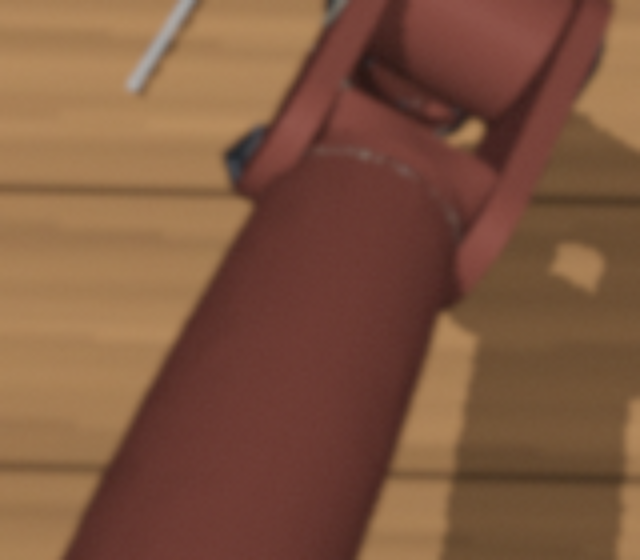

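```bash
python3 -m crank '[[[0,0,-0.03,0],[0,0,-0.05,0],[0,0,-0.06,0],[0,0,-0.06,0],[0,0,-0.06,0]]]'; python3 - <<'E'
from h import *
p,d=get_image("side"); cv2.imwrite("pics/b.png",cv2.resize(p[100:240,280:440],None,fx=4,fy=4)[:,:,::-1])
print(get_obs()['tool_pos'])
E
```

```text
t: 2.23
tool_pos: [0.6346, -0.2836, 0.0232]
tool_rot: [2.072, 0.292, -2.068]
contact_force: [0.5, 0.1, 0.6]
opening: 0.086
[ 0.63512395 -0.28387245  0.0240578 ]
```

View pics/b.png

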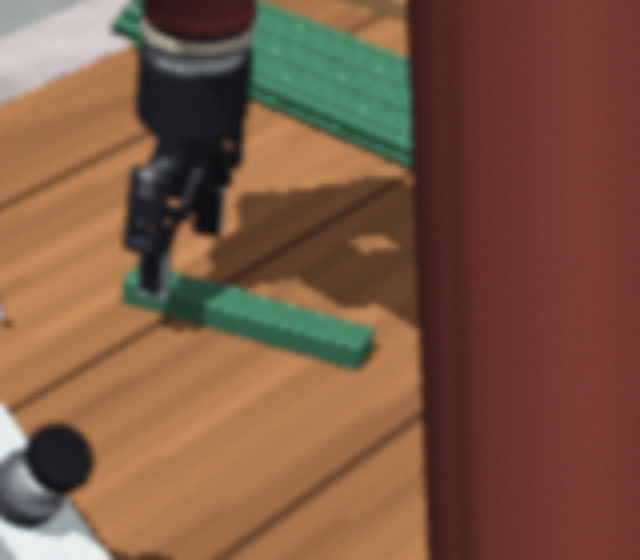

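```bash
python3 -m crank '[[[0,0.001,-0.01,0],[0,0.001,-0.02,0],[0,0.001,-0.02,0],[0,0.001,-0.02,0]]]'; python3 -m crank '[[[0,0,0,0],[0,0,0,0],[0,0,0,0],[0,0,0,0],[0,0,0,0]]]' 0 40;python3 -m crank '[[[0,0,0,0],[0,0,0,0],[0,0,0,0],[0,0,0,0],[0,0,0,0]]]' 0 40
```

```text
t: 2.62
tool_pos: [0.6329, -0.2814, 0.0001]
tool_rot: [2.069, 0.295, -2.073]
contact_force: [-0.4, 0.3, -0.4]
opening: 0.0853
t: 3.03
tool_pos: [0.6342, -0.2822, 0.0021]
tool_rot: [2.071, 0.293, -2.069]
contact_force: [1.2, -1.1, 0.4]
opening: 0.029
t: 3.45
tool_pos: [0.6341, -0.2821, 0.0019]
tool_rot: [2.071, 0.293, -2.069]
contact_force: [-0.1, -0.2, 3.7]
opening: 0.0291
```

```bash
python3 -m crank '[[[0,0,0.03,-4],[0,0,0.07,-8],[0,0,0.11,-12],[0,0,0.15,-17],[0,0,0.18,-17]]]';python3 -m crank '[[[0,0,0,0],[0,0,0,0]]]'; python3 - <<'E'
from h import *
p,d=get_image("side"); cv2.imwrite("pics/c.png",cv2.resize(p[50:240,280:440],None,fx=3,fy=3)[:,:,::-1])
o=get_obs();y=R.from_rotvec(o['tool_rot']).as_matrix()[:,1];print(np.degrees(np.arctan2(y[1],y[0])),o['tool_pos'],o['contact_force'])
p,d=get_image("top"); cv2.imwrite("pics/c2.png",cv2.resize(p[130:270,320:480],None,fx=4,fy=4)[:,:,::-1])
E
```

```text
t: 3.87
tool_pos: [0.634, -0.282, 0.1845]
tool_rot: [-2.215, 0.021, 2.211]
contact_force: [0.4, -0.5, -0.9]
opening: 0.0292
t: 4.03
tool_pos: [0.6347, -0.2825, 0.1841]
tool_rot: [-2.22, 0.019, 2.211]
contact_force: [0.1, -0.2, -1.5]
opening: 0.0289
-90.84147131272378 [ 0.63342215 -0.28169734  0.18095548] [ 0.23698817 -0.50342935 -0.52489763]
```

View pics/c.png

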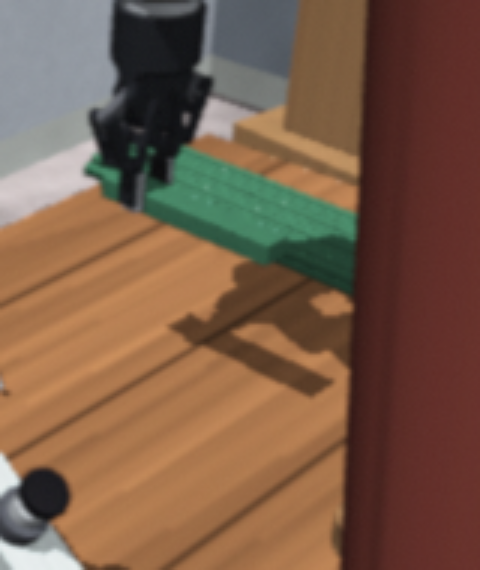

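View pics/c2.png

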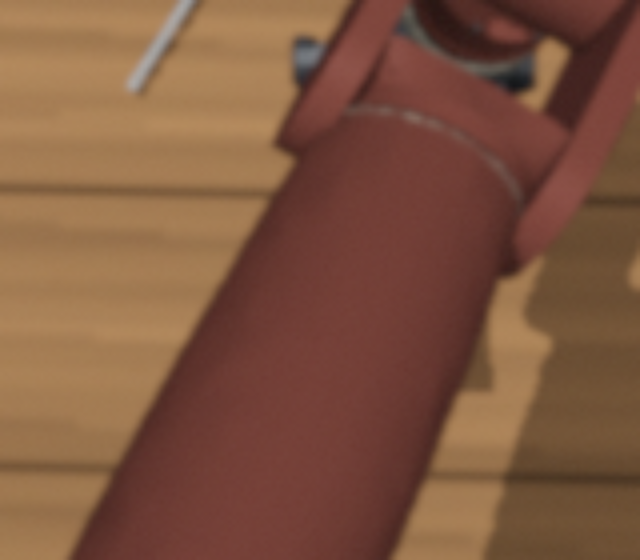

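```bash
python3 -m crank '[[[0.01,0.031,0,0],[0.02,0.062,0,0],[0.03,0.093,0,0],[0.04,0.124,0,0],[0.05,0.155,0,0]]]' 0 20; python3 -m crank '[[[0.01,0.031,0,0],[0.02,0.062,0,0],[0.03,0.093,0,0],[0.04,0.124,0,0],[0.046,0.157,0,0]]]'; python3 -m crank '[[[0,0,-0.02,0],[0,0,-0.04,0],[0,0,-0.04,0]]]'; python3 - <<'E'
from h import *
p,d=get_image("side"); cv2.imwrite("pics/d.png",cv2.resize(p[50:290,180:440],None,fx=3,fy=3,interpolation=2)[:,:,::-1])
o=get_obs();y=R.from_rotvec(o['tool_rot']).as_matrix()[:,1];print(np.degrees(np.arctan2(y[1],y[0])),o['tool_pos'],o['contact_force'])
p,d=get_image("top"); cv2.imwrite("pics/d2.png",cv2.resize(p[80:270,200:400],None,fx=3,fy=3,interpolation=2)[:,:,::-1])
E
```

```text
t: 4.55
tool_pos: [0.6822, -0.125, 0.1773]
tool_rot: [-2.207, 0.015, 2.219]
contact_force: [0.8, -0.5, -0.4]
opening: 0.0291
t: 4.97
tool_pos: [0.7286, 0.0315, 0.1771]
tool_rot: [-2.207, 0.017, 2.22]
contact_force: [1.0, -0.2, -1.0]
opening: 0.0292
t: 5.22
tool_pos: [0.725, 0.0313, 0.132]
tool_rot: [-2.199, 0.014, 2.23]
contact_force: [-1.1, -0.7, -2.8]
opening: 0.0291
-90.8147477829221 [0.72596368 0.03070099 0.13430974] [ 0.59501857 -0.58653137 -1.37555689]
```

View pics/d.png

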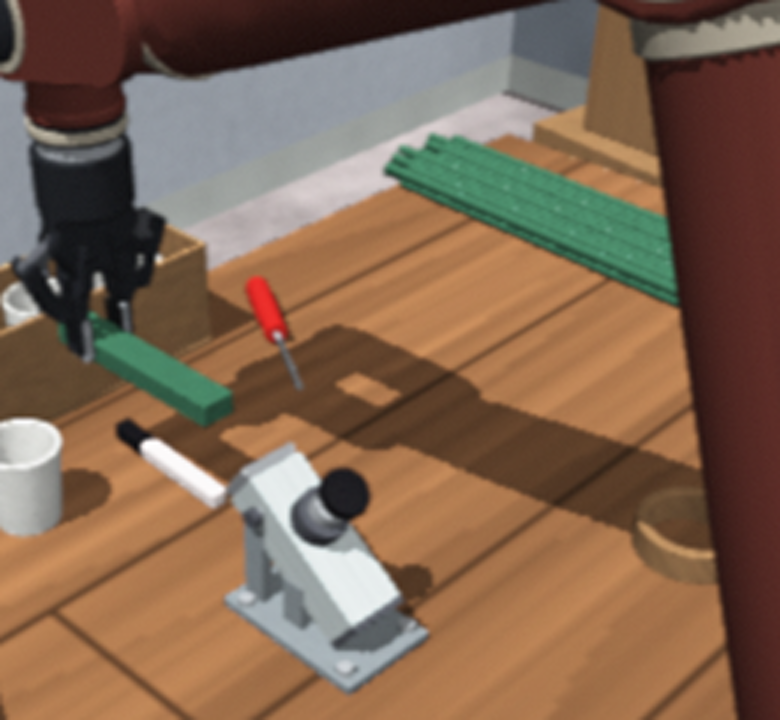

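View pics/d2.png

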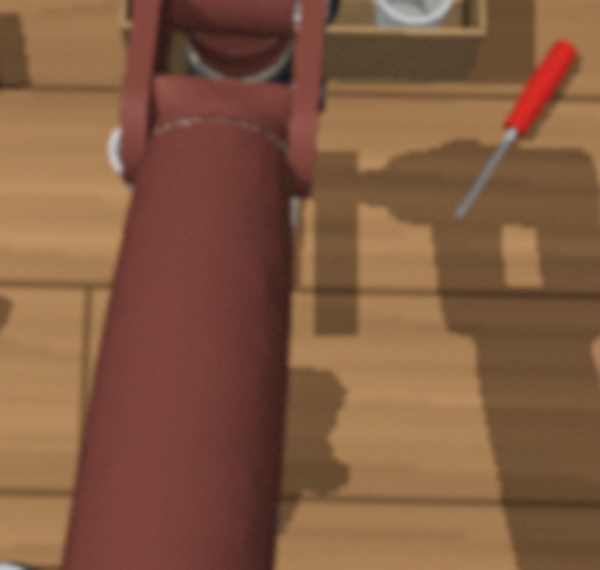

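```bash
cat >> h.py <<'E'
def slatpts(box,thr=0):
    p,d=get_image("side"); m=green(p); k=np.zeros_like(m); k[box[1]:box[3],box[0]:box[2]]=m[box[1]:box[3],box[0]:box[2]]
    k=cv2.erode(k,np.ones((3,3),np.uint8)); v,u=np.nonzero(k*(d>0)); 
    P=np.array([pt("side",a,b,d[b,a]) for a,b in zip(u,v)]); return P,p,d
E
python3 - <<'E'
from h import *
P,p,d=slatpts((200,150,262,195)); print(len(P))
c=P.mean(0);w,V=np.linalg.eigh(np.cov((P-c).T)); a=V[:,2]*np.sign(V[0,2]);print(c,a,"pitch",np.degrees(np.arcsin(a[2])),"yaw",np.degrees(np.arctan2(a[1],a[0])),"xmin",np.percentile(P[:,0],[0,2,98]))
i=P[:,0]<P[:,0].min()+.015; print("tip",P[i].min(0),P[i].max(0)); print(get_obs()['tool_pos'])
E
```

```text
483
[0.64751152 0.03750182 0.15506445] [ 0.9995169  -0.02787528  0.01374509] pitch 0.7875604696874834 yaw -1.5974938538233676 xmin [0.58483505 0.5861261  0.72535626]
tip [0.58483505 0.02306597 0.14523486] [0.59866472 0.04868455 0.15970757]
[0.72872404 0.02987455 0.13944814]
```

```bash
python3 - <<'E'
from h import *
p,d=get_image("side")
c=p[185:285,245:330]; cv2.imwrite("pics/e.png",cv2.resize(c,None,fx=7,fy=6,interpolation=2)[:,:,::-1])
# normals map: use height along jig: print points on col/rows
for (x,y) in((262,505),(280,530),(300,560),(315,590),(325,610),(270,520),(290,470),(350,590),(365,570),(250,480),(262,472),(240,475),(290,445),(232,490)):
  u,v=180+x/3,50+y/3; P=pt("side",u,v,d[int(round(v)),int(round(u))]); print((x,y),P.round(4))
E
```

```text
(262, 505) [0.513  0.0553 0.104 ]
(280, 530) [0.4939 0.0559 0.0922]
(300, 560) [0.472  0.0574 0.078 ]
(315, 590) [0.4563 0.0579 0.0594]
(325, 610) [0.4465 0.0574 0.0461]
(270, 520) [0.5036 0.0565 0.0962]
(290, 470) [0.5168 0.023  0.1166]
(350, 590) [0.44   0.0385 0.0576]
(365, 570) [0.443  0.0196 0.0631]
(250, 480) [0.5236 0.0567 0.1218]
(262, 472) [0.526  0.0424 0.1201]
(240, 475) [0.5347 0.0561 0.1201]
(290, 445) [0.5328 0.0071 0.1228]
(232, 490) [0.5465 0.054  0.0988]
```

View pics/e.png

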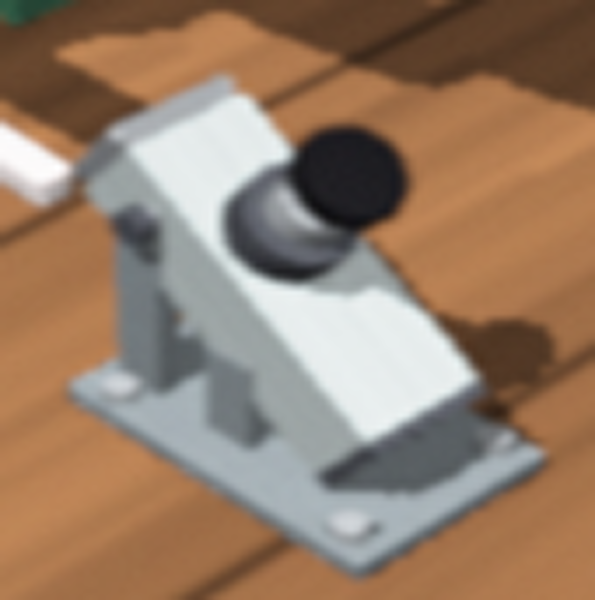

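```bash
python3 - <<'E'
from h import *
P,p,d=slatpts((200,150,262,195))
for lo in np.arange(.58,.70,.02):
  q=P[(P[:,0]>lo)&(P[:,0]<lo+.02)]; zt=np.percentile(q[:,2],95); f=q[q[:,2]<zt-.006]; print(round(lo,2),"top",zt.round(4),"side face y",np.median(f[:,1]).round(4),len(f),"zmin",q[:,2].min().round(4))
# wall yaw by lots of points
W=[]
for v in range(190,275):
  for u in range(250,310):
    if d[v,u]>0:
      X=pt("side",u,v,d[v,u]); 
      if .43<X[0]<.525 and .048<X[1]<.065:
        pr=-(X[0]-.535)*.5736+(X[2]-.105)*.819
        if -.012<pr<.014: W.append(X)
W=np.array(W); f=np.polyfit(W[:,0],W[:,1],1); print(len(W),np.degrees(np.arctan(f[0])),np.polyval(f,[.45,.52,.535]))
print(get_obs()['tool_pos'])
E
```

```text
0.58 top 0.1615 side face y 0.0355 31 zmin 0.1466
0.6 top 0.1613 side face y 0.0461 11 zmin 0.151
0.62 top 0.1618 side face y 0.0461 11 zmin 0.1495
0.64 top 0.1623 side face y 0.0458 11 zmin 0.1499
0.66 top 0.162 side face y 0.0455 11 zmin 0.1492
0.68 top 0.1617 side face y 0.0453 12 zmin 0.149Traceback (most recent call last):
  File "<stdin>", line 10, in <module>
  File "h.py", line 5, in pt
    c=camera_model(n); r=np.array([(u-c['cx'])/c['fx'],(v-c['cy'])/c['fy'],1.0])
ValueError: time passes only in moves, steps and waits
```

```bash
sed -i 's/^from station import \*/from station import *\nimport functools\n_cm=camera_model\ncamera_model=functools.lru_cache(None)(_cm)/' h.py; python3 - <<'E'
from h import *
p,d=get_image("side"); print(get_obs()['tool_pos'],get_obs()['t'])
W=[];T=[]
for v in range(190,275):
  for u in range(250,315):
    if d[v,u]>0:
      X=pt("side",u,v,d[v,u]); pr=-(X[0]-.535)*.5736+(X[2]-.105)*.819
      if .43<X[0]<.52 and .048<X[1]<.065 and -.012<pr<.014: W.append(X)
      if .43<X[0]<.52 and .01<X[1]<.05 and .015<pr<.024: T.append(pr)
W=np.array(W); f=np.polyfit(W[:,0],W[:,1],1); print(len(W),np.degrees(np.arctan(f[0])),np.polyval(f,[.45,.52,.535])); print(np.median(T),len(T))
E
```

```text
[0.73038603 0.02955823 0.14272233] 5.5167
325 0.13616575470748493 [0.05707257 0.05723893 0.05727458]
0.018986680976342454 511
```

```bash
python3 -m crank '[[[-0.005,0.0015,-0.02,0],[-0.015,0.0015,-0.04,0],[-0.018,0.0015,-0.042,0],[-0.018,0.0015,-0.042,0],[-0.018,0.0015,-0.042,0]]]' 0 20; python3 - <<'E'
from h import *
P,p,d=slatpts((200,150,275,225)); cv2.imwrite("pics/f.png",cv2.resize(p[140:260,200:320],None,fx=5,fy=5,interpolation=2)[:,:,::-1])
print(get_obs()['tool_pos'],P[:,0].min(),np.percentile(P[:,2],95))
E
```

```text
t: 5.93
tool_pos: [0.7125, 0.0313, 0.1008]
tool_rot: [-2.216, 0.017, 2.212]
contact_force: [-0.0, 0.4, -0.4]
opening: 0.029
[0.71310853 0.03134822 0.10155368] 0.5696149457508164 0.12144797063440738
```

View pics/f.png

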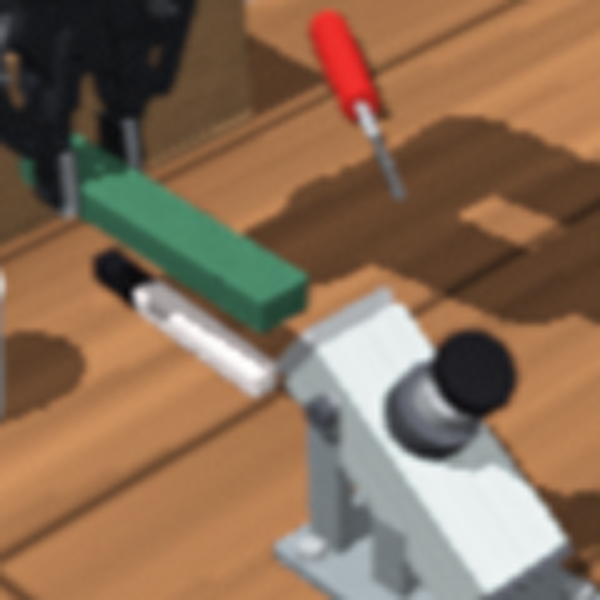

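```bash
python3 -m crank '[[[-0.01,0,0,0],[-0.02,0,0,0],[-0.026,0,0,0],[-0.026,0,0,0]]]'; python3 -m crank '[[[-0.004,0,0,0],[-0.006,0,0,0],[-0.006,0,0,0]]]';  python3 -m crank '[[[-0.002,0,0,0],[-0.004,0,0,0],[-0.004,0,0,0]]]'
```

```text
t: 6.32
tool_pos: [0.686, 0.0316, 0.101]
tool_rot: [-2.216, 0.017, 2.212]
contact_force: [-0.4, 0.3, -0.1]
opening: 0.0295
t: 6.57
tool_pos: [0.6799, 0.0314, 0.0997]
tool_rot: [-2.215, 0.017, 2.214]
contact_force: [-0.1, -1.1, 0.2]
opening: 0.0289
t: 6.82
tool_pos: [0.6755, 0.0313, 0.0992]
tool_rot: [-2.214, 0.017, 2.215]
contact_force: [0.3, -1.3, -1.2]
opening: 0.0292
```

```bash
python3 -m crank '[[[-0.002,0,0,0],[-0.003,0,0,0],[-0.003,0,0,0]]]';  python3 -m crank '[[[-0.002,0,0,0],[-0.003,0,0,0],[-0.003,0,0,0]]]'; python3 - <<'E'
from h import *
P,p,d=slatpts((200,150,275,225)); cv2.imwrite("pics/g.png",cv2.resize(p[140:260,200:320],None,fx=5,fy=5,interpolation=2)[:,:,::-1])
print(get_obs()['tool_pos'],get_obs()['contact_force'],P[:,0].min(),np.percentile(P[:,2],95))
E
```

```text
t: 7.07
tool_pos: [0.6726, 0.0314, 0.0993]
tool_rot: [-2.214, 0.017, 2.214]
contact_force: [0.1, -2.2, -0.6]
opening: 0.0292
t: 7.32
tool_pos: [0.672, 0.0314, 0.1007]
tool_rot: [-2.222, 0.017, 2.207]
contact_force: [6.6, -2.9, -1.9]
opening: 0.0293
[0.67199062 0.03135011 0.1006609 ] [ 6.35698863 -2.03457187 -2.32052416] 0.5497876616264189 0.12102700989218856
```

View pics/g.png

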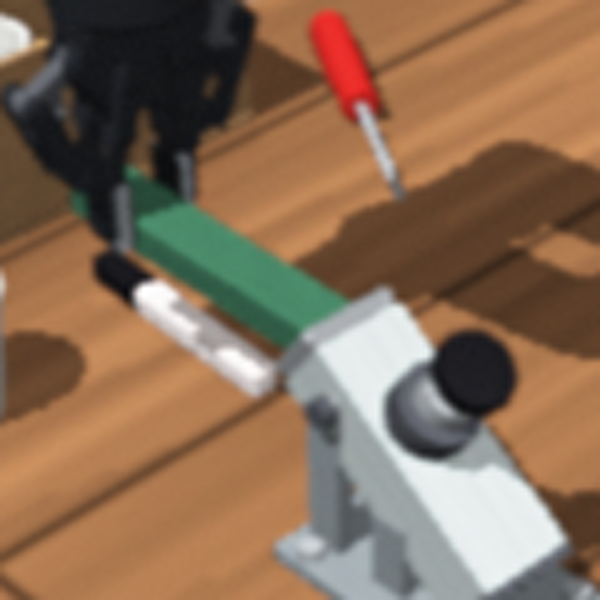

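```bash
python3 -m crank '[[[0,-0.001,0.006,0],[0,-0.001,0.012,0],[0,-0.001,0.018,0],[0,-0.001,0.024,0],[0,-0.001,0.024,0]]]'; python3 - <<'E'
from h import *
P,p,d=slatpts((200,150,275,225)); cv2.imwrite("pics/i.png",cv2.resize(p[140:260,200:320],None,fx=5,fy=5,interpolation=2)[:,:,::-1])
print(get_obs()['tool_pos'],get_obs()['contact_force'])
c=P.mean(0);w,V=np.linalg.eigh(np.cov((P-c).T)); a=V[:,2]*np.sign(V[0,2]);print("pitch",np.degrees(np.arcsin(a[2])))
E
```

```text
t: 7.78
tool_pos: [0.6701, 0.0307, 0.1247]
tool_rot: [-2.215, 0.016, 2.212]
contact_force: [2.9, -1.9, -1.6]
opening: 0.0293
[0.67011371 0.03069447 0.12418154] [ 3.48606316 -2.00765864 -1.49347975]
pitch 9.80166023756354
```

View pics/i.png

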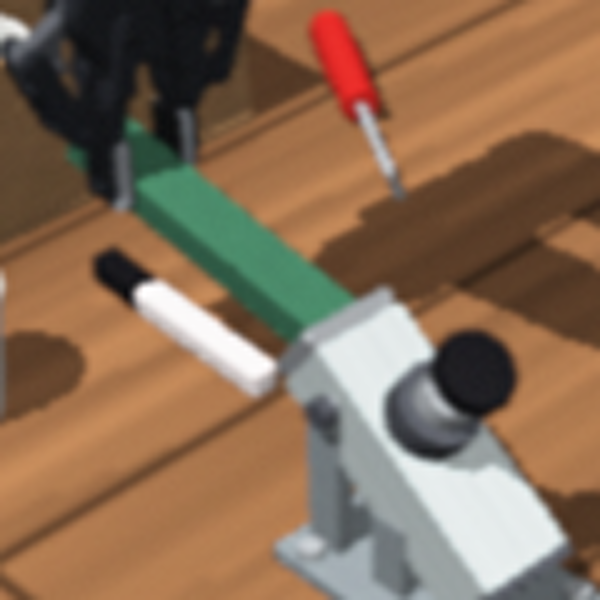

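Pivoting works (pitch 9.8°). Continue the arc.

```bash
python3 -m crank '[[[-0.001,0,0.008,0],[-0.003,0,0.015,0],[-0.006,0,0.022,0],[-0.008,0,0.028,0],[-0.010,0,0.033,0]]]';python3 -m crank '[[[-0.002,0,0.005,0],[-0.004,0,0.010,0],[-0.006,0,0.014,0],[-0.009,0,0.018,0],[-0.009,0,0.018,0]]]'; python3 - <<'E'
from h import *
P,p,d=slatpts((200,130,275,225)); cv2.imwrite("pics/j.png",cv2.resize(p[130:250,200:320],None,fx=5,fy=5,interpolation=2)[:,:,::-1])
print(get_obs()['tool_pos'],get_obs()['contact_force'])
c=P.mean(0);w,V=np.linalg.eigh(np.cov((P-c).T)); a=V[:,2]*np.sign(V[0,2]);print("pitch",np.degrees(np.arcsin(a[2])))
E
```

```text
t: 8.25
tool_pos: [0.6595, 0.0308, 0.1572]
tool_rot: [-2.214, 0.016, 2.213]
contact_force: [3.5, -1.3, -2.3]
opening: 0.0292
t: 8.67
tool_pos: [0.6507, 0.0308, 0.1755]
tool_rot: [-2.215, 0.016, 2.213]
contact_force: [2.3, 0.3, -0.8]
opening: 0.0294
[0.65080891 0.03073682 0.1750906 ] [ 3.57905453 -0.66437425 -0.90768644]
pitch 31.01157983286471
```

View pics/j.png

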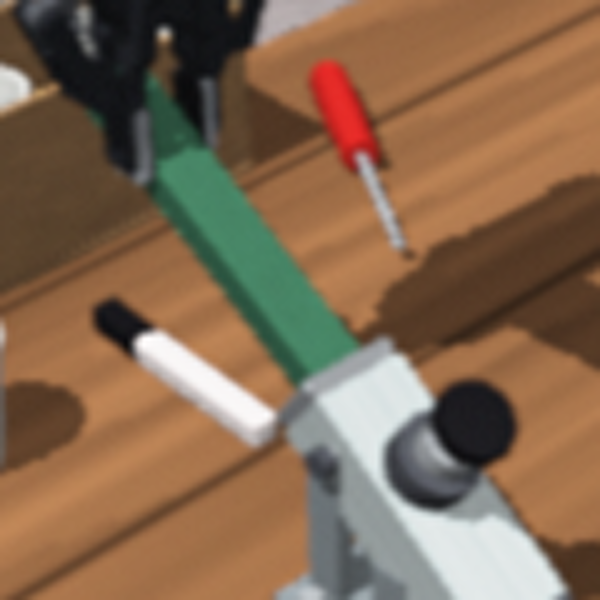

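```bash
python3 -m crank '[[[-0.004,0,-0.003,0],[-0.008,0,-0.006,0],[-0.012,0,-0.0085,0],[-0.012,0,-0.0085,0]]]' 0 40;python3 -m crank '[[[-0.004,0,-0.003,0],[-0.008,0,-0.0055,0],[-0.012,0,-0.0085,0],[-0.012,0,-0.0085,0]]]'; python3 - <<'E'
from h import *
P,p,d=slatpts((200,130,275,225)); cv2.imwrite("pics/k.png",cv2.resize(p[130:250,200:320],None,fx=5,fy=5,interpolation=2)[:,:,::-1])
print(get_obs()['tool_pos'],get_obs()['contact_force'])
c=P.mean(0);w,V=np.linalg.eigh(np.cov((P-c).T)); a=V[:,2]*np.sign(V[0,2]);print("pitch",np.degrees(np.arcsin(a[2])))
E
```

```text
t: 9.05
tool_pos: [0.646, 0.0304, 0.1726]
tool_rot: [-2.238, 0.017, 2.189]
contact_force: [16.3, 0.7, 8.1]
opening: 0.0286
t: 9.38
tool_pos: [0.627, 0.0303, 0.1581]
tool_rot: [-2.216, 0.017, 2.213]
contact_force: [3.7, -0.9, 0.1]
opening: 0.0293
[0.62668848 0.03034576 0.15740382] [ 3.24084342 -0.14944257 -0.2547261 ]
pitch 32.4921001256195
```

View pics/k.png

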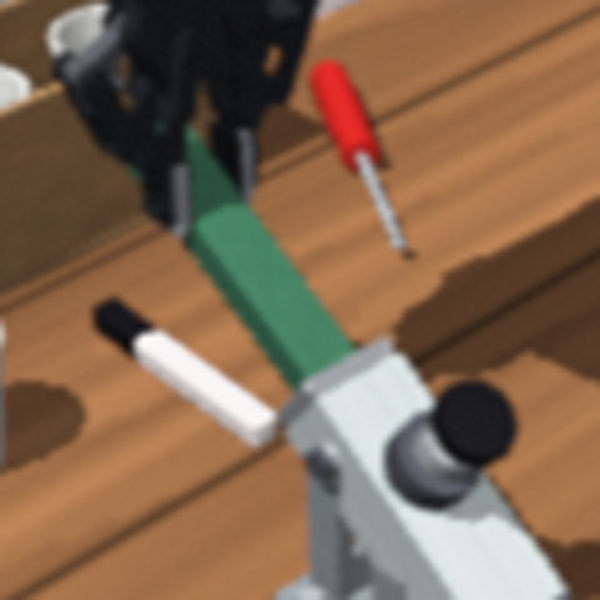

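```bash
python3 -m crank '[[[-0.004,0,-0.003,0],[-0.008,0,-0.0055,0],[-0.012,0,-0.0085,0],[-0.012,0,-0.0085,0]]]';python3 -m crank '[[[-0.004,0,-0.003,0],[-0.008,0,-0.0055,0],[-0.012,0,-0.0085,0],[-0.012,0,-0.0085,0]]]'
```

```text
t: 9.77
tool_pos: [0.6127, 0.0306, 0.147]
tool_rot: [-2.209, 0.016, 2.219]
contact_force: [0.9, -1.4, -1.3]
opening: 0.029
t: 10.1
tool_pos: [0.6019, 0.0307, 0.1401]
tool_rot: [-2.213, 0.016, 2.215]
contact_force: [1.4, -1.4, 0.8]
opening: 0.0288
```

```bash
python3 -m crank '[[[-0.003,0,-0.002,0],[-0.005,0,-0.0035,0],[-0.005,0,-0.0035,0]]]' 0 60;python3 -m crank '[[[-0.003,0,-0.002,0],[-0.005,0,-0.0035,0],[-0.005,0,-0.0035,0]]]'; python3 - <<'E'
from h import *
p,d=get_image("side"); cv2.imwrite("pics/l.png",cv2.resize(p[130:250,200:320],None,fx=5,fy=5,interpolation=2)[:,:,::-1])
print(get_obs()['tool_pos'],get_obs()['contact_force'])
E
```

```text
t: 10.35
tool_pos: [0.5988, 0.0306, 0.1384]
tool_rot: [-2.218, 0.017, 2.21]
contact_force: [3.0, -0.8, 4.4]
opening: 0.0287
t: 10.6
tool_pos: [0.5948, 0.0305, 0.136]
tool_rot: [-2.221, 0.017, 2.207]
contact_force: [5.4, -0.1, 6.5]
opening: 0.0285
[0.59477016 0.03055547 0.13592722] [ 4.99411282 -1.24198759  7.57289846]
```

View pics/l.png

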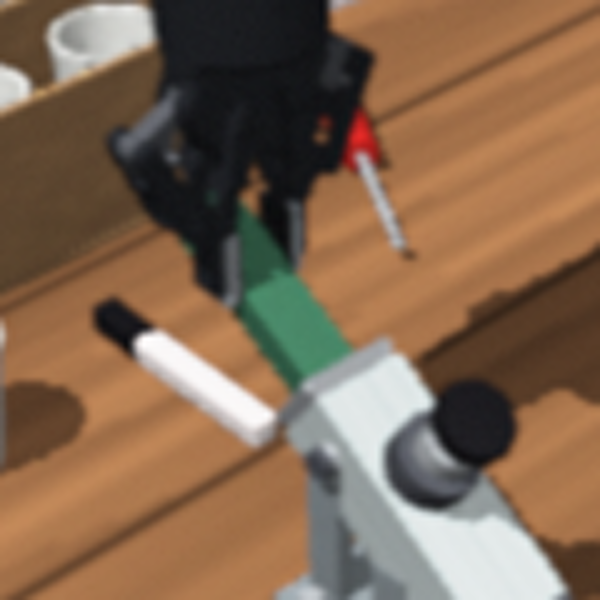

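```bash
python3 -m crank '[[[-0.002,0,-0.001,0],[-0.004,0,-0.002,0],[-0.004,0,-0.002,0]]]' ;python3 -m crank '[[[-0.002,0,-0.0015,0],[-0.004,0,-0.0028,0],[-0.004,0,-0.0028,0]]]'
```

```text
t: 10.9
tool_pos: [0.5907, 0.0306, 0.1337]
tool_rot: [-2.221, 0.017, 2.207]
contact_force: [4.5, -1.5, 7.3]
opening: 0.0284
t: 11.15
tool_pos: [0.5874, 0.0305, 0.1317]
tool_rot: [-2.223, 0.017, 2.205]
contact_force: [4.8, -0.3, 7.7]
opening: 0.0285
```

```bash
python3 -m crank '[[[-0.002,0,-0.0012,0],[-0.004,0,-0.0025,0],[-0.004,0,-0.0025,0]]]' ;python3 -m crank '[[[-0.002,0,-0.0012,0],[-0.004,0,-0.0025,0],[-0.004,0,-0.0025,0]]]'; python3 - <<'E'
from h import *
p,d=get_image("side"); cv2.imwrite("pics/m.png",cv2.resize(p[130:250,200:320],None,fx=5,fy=5,interpolation=2)[:,:,::-1])
print(get_obs()['tool_pos'],get_obs()['contact_force'])
E
```

```text
t: 11.4
tool_pos: [0.5838, 0.0305, 0.1295]
tool_rot: [-2.224, 0.017, 2.204]
contact_force: [5.7, -0.6, 8.7]
opening: 0.0289
t: 11.65
tool_pos: [0.58, 0.0305, 0.1272]
tool_rot: [-2.224, 0.017, 2.204]
contact_force: [6.0, 1.1, 8.5]
opening: 0.0288
[0.57997282 0.03055952 0.12714391] [ 6.37582303 -0.94162324  8.79484923]
```

View pics/m.png

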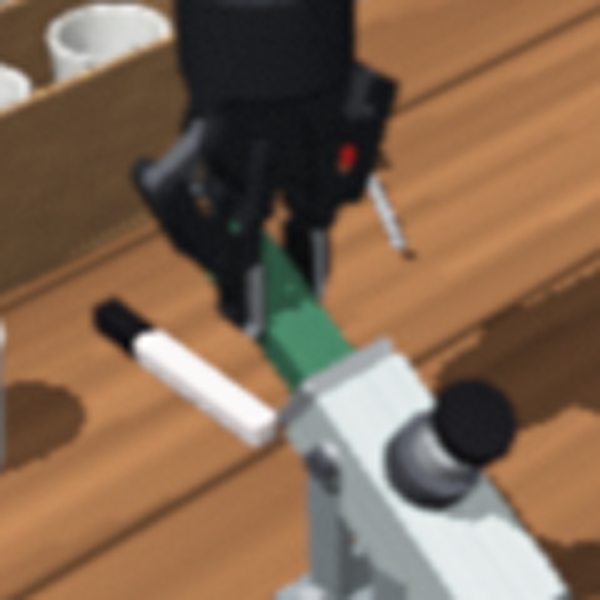

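```bash
python3 -m crank '[[[-0.001,0,-0.0006,0],[-0.0025,0,-0.0016,0],[-0.0025,0,-0.0016,0]]]' 0 80;python3 -m crank '[[[-0.001,0,-0.0006,0],[-0.0025,0,-0.0016,0],[-0.0025,0,-0.0016,0]]]'; python3 -m crank '[[[-0.001,0,-0.0006,0],[-0.0025,0,-0.0016,0],[-0.0025,0,-0.0016,0]]]'
```

```text
t: 11.95
tool_pos: [0.5781, 0.0305, 0.1261]
tool_rot: [-2.226, 0.017, 2.202]
contact_force: [7.0, -0.2, 8.9]
opening: 0.0282
t: 12.2
tool_pos: [0.5757, 0.0305, 0.1246]
tool_rot: [-2.226, 0.017, 2.202]
contact_force: [6.8, -0.8, 9.3]
opening: 0.0283
t: 12.45
tool_pos: [0.575, 0.0305, 0.1243]
tool_rot: [-2.231, 0.017, 2.196]
contact_force: [11.1, -0.4, 11.3]
opening: 0.0281
```

```bash
python3 -m crank '[[[-0.0015,0,-0.001,0],[-0.0025,0,-0.0016,0],[-0.0025,0,-0.0016,0]]]'
```

```text
t: 12.7
tool_pos: [0.5749, 0.0305, 0.1244]
tool_rot: [-2.238, 0.017, 2.189]
contact_force: [16.4, -0.8, 12.8]
opening: 0.0282
```

```bash
python3 -m crank '[[[0.002,0,0.0014,0],[0.003,0,0.002,0],[0.003,0,0.002,0]]]'; python3 -m crank '[[[0,0,0,0],[0,0,0,0],[0,0,0,0],[0,0,0,0],[0,0,0,0]]]' 0.6;  python3 -m crank '[[[0,0,0.02,0],[0,0,0.05,0],[0,0,0.09,0],[0,0,0.13,0],[0,0,0.13,0]]]'; python3 - <<'E'
from h import *
p,d=get_image("side"); np.savez("pics/n.npz",p=p,d=d); cv2.imwrite("pics/n.png",cv2.resize(p[130:250,200:320],None,fx=5,fy=5,interpolation=2)[:,:,::-1])
print(get_obs()['tool_pos'],get_obs()['contact_force'])
E
```

```text
t: 12.95
tool_pos: [0.575, 0.0305, 0.1243]
tool_rot: [-2.229, 0.017, 2.198]
contact_force: [8.9, -0.7, 11.0]
opening: 0.028
t: 13.37
tool_pos: [0.5683, 0.0308, 0.1176]
tool_rot: [-2.21, 0.016, 2.218]
contact_force: [-0.0, 0.1, 0.8]
opening: 0.0514
t: 13.78
tool_pos: [0.5734, 0.0304, 0.259]
tool_rot: [-2.23, 0.017, 2.199]
contact_force: [1.6, 0.3, 1.4]
opening: 0.0513
[0.57217163 0.03051817 0.25515156] [-0.42910263  0.76048255  0.21580516]
```

View pics/n.png

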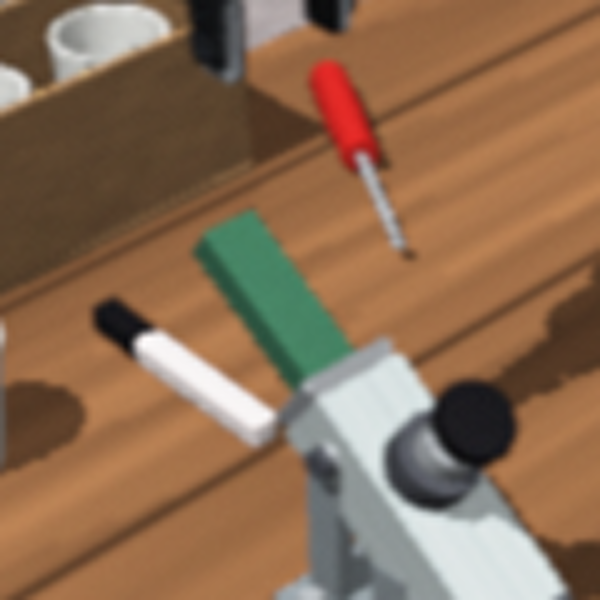

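```bash
python3 - <<'E'
from h import *
f=np.load("pics/n.npz");p,d=f['p'],f['d']
m=green(p);k=np.zeros_like(m);k[165:215,235:275]=m[165:215,235:275]
v,u=np.nonzero(k*(d>0)); P=np.array([pt("side",a,b,d[b,a]) for a,b in zip(u,v)])
r=P-[.535,.0315,.105]; al=r[:,0]*.8192+r[:,2]*.5736; pe=-r[:,0]*.5736+r[:,2]*.8192
print(len(P),"along max",np.percentile(al,[98,99.5,100]),"perp",np.percentile(pe,[5,50,95,99]),"y",np.percentile(P[:,1],[1,50,99]))
top=pe>np.percentile(pe,50); 
for lo in np.arange(.02,.12,.02):
  q=(al>lo)&(al<lo+.02); print(lo,np.percentile(pe[q],90) if q.any() else 0,np.percentile(P[q,1],[2,98]) if q.any() else 0)
E
```

```text
453 along max [0.09049373 0.09249    0.09299922] perp [-0.00257138  0.00643185  0.00942875  0.0101776 ] y [0.01870363 0.03607177 0.04781595]
0.02 0.009242047660441706 [0.01961923 0.04800673]
0.04 0.008495868365875646 [0.02029119 0.04714735]
0.06 0.008298879326876512 [0.01903738 0.04719626]
0.08 0.007217431646410811 [0.01932552 0.04704016]
0.1 0 0
```

```bash
python3 -m crank '[[[0.03,0,0,0],[0.06,0,0,0],[0.08,0,-0.02,0],[0.08,0,-0.05,0],[0.08,0,-0.08,0]]]' 0 40; python3 -m crank '[[[0,0,-0.035,0],[0,0,-0.035,0],[0,0,-0.035,0],[0,0,-0.035,0]]]';  python3 -m crank '[[[-0.01,0,0,0],[-0.018,0,0,0],[-0.018,0,0,0],[-0.018,0,0,0]]]'
```

```text
t: 14.25
tool_pos: [0.6502, 0.0306, 0.167]
tool_rot: [-2.213, 0.016, 2.215]
contact_force: [0.6, 0.2, -1.1]
opening: -0.0003
t: 14.58
tool_pos: [0.65, 0.0306, 0.135]
tool_rot: [-2.214, 0.016, 2.214]
contact_force: [0.2, -0.6, 1.3]
opening: 0.0001
t: 14.92
tool_pos: [0.6325, 0.0306, 0.1363]
tool_rot: [-2.218, 0.017, 2.21]
contact_force: [0.7, 0.8, 0.1]
opening: 0.0002
```

```bash
python3 -m crank '[[[-0.003,0,0,0],[-0.003,0,0,0],[-0.003,0,0,0]]]'; python3 -m crank '[[[-0.003,0,-0.001,0],[-0.003,0,-0.001,0],[-0.003,0,-0.001,0]]]';  python3 -m crank '[[[-0.003,0,-0.002,0],[-0.003,0,-0.002,0],[-0.003,0,-0.002,0]]]'
```

```text
t: 15.17
tool_pos: [0.6309, 0.0304, 0.1363]
tool_rot: [-2.221, 0.017, 2.207]
contact_force: [5.7, -0.4, 3.5]
opening: 0.0002
t: 15.42
tool_pos: [0.6303, 0.0303, 0.1371]
tool_rot: [-2.228, 0.017, 2.201]
contact_force: [9.5, 0.1, 5.9]
opening: -0.0
t: 15.67
tool_pos: [0.63, 0.0301, 0.1374]
tool_rot: [-2.236, 0.018, 2.192]
contact_force: [14.3, 0.2, 8.8]
opening: 0.0003
```

```bash
python3 -m crank '[[[0.015,0,0.002,0],[0.025,0,0.03,0],[0.025,0,0.07,0],[0.0,0,0.1,0],[-0.04,0,0.12,0]]]'; python3 -m crank '[[[-0.04,0.0005,0,0],[-0.08,0.0005,0,0],[-0.12,0.0005,0,0],[-0.158,0.0005,0,0],[-0.158,0.0005,0,0]]]';  python3 -m crank '[[[0,0,0,0]]]'; python3 - <<'E'
from h import *
p,d=get_image("side"); np.savez("pics/o.npz",p=p,d=d); cv2.imwrite("pics/o.png",cv2.resize(p[100:260,200:360],None,fx=3.7,fy=3.7,interpolation=2)[:,:,::-1])
print(get_obs()['tool_pos'],get_obs()['contact_force'])
E
```

```text
t: 16.08
tool_pos: [0.5871, 0.0303, 0.2534]
tool_rot: [-2.218, 0.017, 2.21]
contact_force: [-0.9, -0.8, 1.4]
opening: 0.0001
t: 16.5
tool_pos: [0.4213, 0.0317, 0.248]
tool_rot: [-2.209, 0.016, 2.219]
contact_force: [1.1, -0.5, -0.3]
opening: 0.0001
t: 16.58
tool_pos: [0.4255, 0.0313, 0.2493]
tool_rot: [-2.214, 0.016, 2.214]
contact_force: [0.7, -0.1, -0.4]
opening: -0.0002
[0.42678493 0.03117267 0.24967863] [-0.24425531 -0.27559344  0.0425125 ]
```

View pics/o.png

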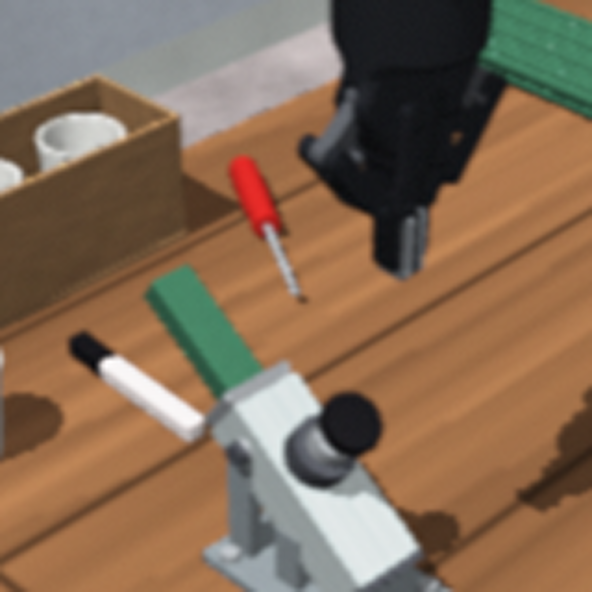

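```bash
python3 -m crank '[[[0.004,0.0005,-0.03,0],[0.004,0.0005,-0.06,0],[0.004,0.0005,-0.085,0],[0.004,0.0005,-0.095,0],[0.004,0.0005,-0.095,0]]]'; python3 -m crank '[[[0,0,0,0],[0,0,0,0]]]'; python3 - <<'E'
from h import *
p,d=get_image("side"); cv2.imwrite("pics/q.png",cv2.resize(p[160:260,240:340],None,fx=5.5,fy=5.5,interpolation=2)[:,:,::-1])
print(get_obs()['tool_pos'],get_obs()['contact_force'])
E
```

```text
t: 17.05
tool_pos: [0.4301, 0.0317, 0.1514]
tool_rot: [-2.205, 0.016, 2.222]
contact_force: [0.7, 0.4, 0.2]
opening: -0.0002
t: 17.22
tool_pos: [0.4329, 0.0315, 0.1567]
tool_rot: [-2.217, 0.017, 2.211]
contact_force: [1.0, -0.5, 0.5]
opening: -0.0001
[0.43303026 0.03147917 0.15694273] [-0.56383732  0.67164784  0.31034697]
```

View pics/q.png

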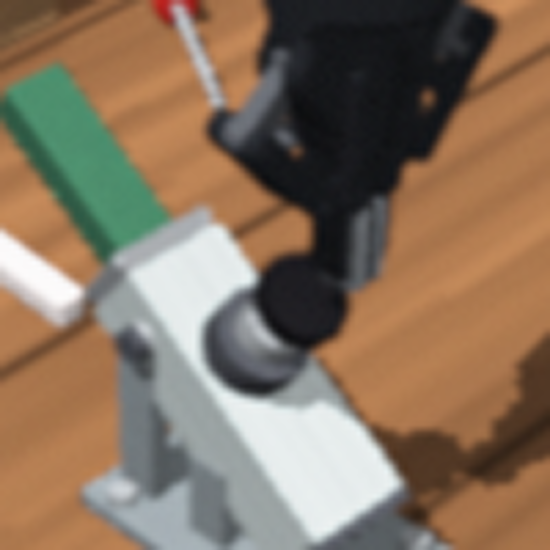

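```bash
python3 - <<'E'
from h import *
f=lambda P:[round((a-b)*5.5) for a,b in zip(proj("side",P),(240,160))]
print("tcp",f([.433,.0315,.157]),"corner",f([.444,.0315,.157]),"cap",f([.4505,.0315,.1386]),"cap edges y",f([.4505,.0505,.1386]),f([.4505,.0125,.1386]))
E
```

```text
tcp [345, 275] corner [323, 262] cap [309, 294] cap edges y [274, 316] [343, 272]
```

```bash
python3 -m crank '[[[0.003,0,-0.006,0],[0.006,0,-0.012,0],[0.006,0,-0.0145,0],[0.006,0,-0.0145,0]]]'; python3 -m crank '[[[0.003,0,-0.004,0],[0.0045,0,-0.0065,0],[0.0045,0,-0.0065,0]]]';python3 -m crank '[[[0.001,0,-0.002,0],[0.003,0,-0.004,0],[0.003,0,-0.004,0]]]'
```

```text
t: 17.6
tool_pos: [0.437, 0.0317, 0.1393]
tool_rot: [-2.212, 0.016, 2.216]
contact_force: [0.5, -0.1, -0.3]
opening: -0.0004
t: 17.85
tool_pos: [0.4423, 0.0316, 0.1337]
tool_rot: [-2.214, 0.016, 2.214]
contact_force: [-0.4, -0.8, 2.1]
opening: 0.0001
t: 18.1
tool_pos: [0.4451, 0.0316, 0.1296]
tool_rot: [-2.214, 0.017, 2.214]
contact_force: [-0.9, -0.5, 3.5]
opening: 0.0
```

```bash
python3 -m crank '[[[0.001,0,-0.002,0],[0.0023,0,-0.0033,0],[0.0023,0,-0.0033,0]]]'; python3 -m crank '[[[0.001,0,-0.002,0],[0.0023,0,-0.0033,0],[0.0023,0,-0.0033,0]]]';python3 -m crank '[[[0.001,0,-0.002,0],[0.0023,0,-0.0033,0],[0.0023,0,-0.0033,0]]]'
```

```text
t: 18.35
tool_pos: [0.447, 0.0316, 0.127]
tool_rot: [-2.212, 0.017, 2.216]
contact_force: [-6.1, -0.3, 7.7]
opening: -0.0001
t: 18.6
tool_pos: [0.4485, 0.0315, 0.125]
tool_rot: [-2.209, 0.017, 2.22]
contact_force: [-11.8, -1.0, 16.0]
opening: 0.0
t: 18.85
tool_pos: [0.449, 0.0315, 0.1245]
tool_rot: [-2.202, 0.017, 2.228]
contact_force: [-29.4, 0.2, 36.4]
opening: -0.0
```

```bash
python3 -m crank '[[[-0.005,0,0.007,0],[-0.011,0,0.016,0],[-0.02,0,0.03,0],[-0.025,0,0.06,0],[-0.025,0,0.1,0]]]'; python3 -m crank '[[[0,0,0.03,0],[0,-0.03,0.05,0],[0,-0.07,0.05,0],[0,-0.11,0.05,0],[0,-0.15,0.05,0]]]'; python3 -m crank '[[[0,0,0,0],[0,0,0,0],[0,0,0,0],[0,0,0,0]]]';python3 - <<'E'
from h import *
p,d=get_image("side"); np.savez("pics/r.npz",p=p,d=d); cv2.imwrite("pics/r.png",cv2.resize(p[130:250,200:320],None,fx=5,fy=5,interpolation=2)[:,:,::-1])
t,_=get_image("top"); cv2.imwrite("pics/rt.png",cv2.resize(t,(784,588))[:,:,::-1])
print(get_obs()['tool_pos'],get_obs()['contact_force'],get_obs()['t'])
m=green(p);k=np.zeros_like(m);k[165:215,235:275]=m[165:215,235:275]
v,u=np.nonzero(k*(d>0)); P=np.array([pt("side",a,b,d[b,a]) for a,b in zip(u,v)])
r=P-[.535,.0315,.105]; al=r[:,0]*.8192+r[:,2]*.5736; print(np.percentile(al,[98,99.5,100]))
o=np.load("pics/n.npz")['p']; print("diff px vs before press:",(np.abs(o[170:260,255:320].astype(int)-p[170:260,255:320]).max(2)>40).sum())
E
```

```text
t: 19.27
tool_pos: [0.4239, 0.0319, 0.2168]
tool_rot: [-2.205, 0.016, 2.222]
contact_force: [0.8, -0.3, 0.5]
opening: -0.0001
t: 19.68
tool_pos: [0.4269, -0.1198, 0.2703]
tool_rot: [-2.217, 0.016, 2.213]
contact_force: [1.4, -0.8, -0.1]
opening: -0.0001
t: 20.02
tool_pos: [0.4269, -0.1174, 0.2694]
tool_rot: [-2.214, 0.014, 2.215]
contact_force: [-0.7, 0.5, 0.6]
opening: 0.0001
[ 0.42695952 -0.11713177  0.26965499] [-0.21913661 -0.28425868 -1.00406868] 20.1167
[0.09093611 0.09205628 0.09258187]
diff px vs before press: 274
```

View pics/r.png

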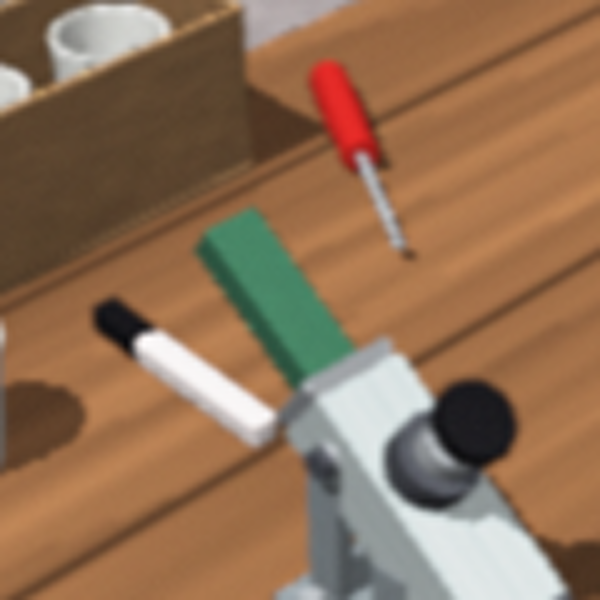

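View pics/rt.png

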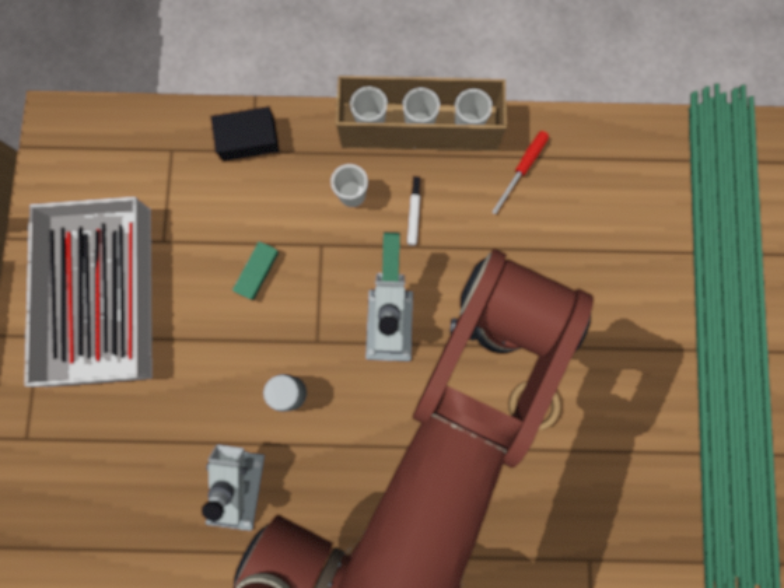

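```bash
python3 -c "
from station import *
print(finish_job())"
```

```text
the job is handed in; nothing more can be done
None
```

The slat is fully home in the far gauge and released, the stamp was pressed to its second stop and sprang back, and the job was handed in at about 20 s. `finish_job()` reports no verdict, so whether it passed rests on the checks below.

**What I did:**
- **Gauge and slat:** I took the gauge at top-view pixel (278, 225), the one farther from the robot base. I gripped the long slat 55 mm beyond its middle, towards its outer end.
- **Tilt:** I turned the slat to line up with the slot. I then tipped it to the slope by levering its tip under the mouth lip.
- **Insertion:** I pushed it in until it stopped, at about 20 N along the slot, and let go. A second push on its end with shut fingers, at about 17 N, moved it less than 1 mm.
- **Stamp:** I pressed the cap square to the slot through both travels until the force climbed to about 47 N with almost no further motion, then drew back.

**Last checks:**
- **Slat:** It stands about 92 mm out of the mouth, so it is about 88 mm in and its middle is about 2 mm from the mouth. That figure was the same before and after the stamp press.
- **Cap and bystanders:** The cap is back at its starting pixels, and the bystanders in view are where they were; the tape is partly hidden by the arm in the last top picture. The arm was clear of everything, with no contact force.
- **Not settled:** The feeler and stamp joint values could not be read directly, so "home" and "second stop" are inferred from forces and pictures. A pixel comparison around the gauge, between pictures before and after pressing, showed 274 changed pixels. I put this down to the arm's shadow but did not check it further. My two measurements of the gauge's yaw also disagreed by about 0.8°, with no effect on the fit.

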